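Turn the eccentric cam to its low point and push the stake carriage home

TASK

On the stake bed, push the upright pin of the eccentric cam round until the cam's thin side, its low point, faces the carriage; only then push the carriage forward by its upright plate until it is fully home against the two stop lugs. The mushroom stake stays seated in the carriage: do not lift it out or tip it, and leave the tools standing and lying around the bed where they are. When done, leave the cam at its low point and draw the hand away.

Things in the scene. Friction and masses are not known exactly. Their poses are not given: they have to be found in the camera images.
- bed: The fixed dark steel base plate of the stake bed, 400 x 160 mm, 12 mm thick. Origin: centre of its underside, on the bench. Its +x is 'forward', from the carriage towards the cam; z up. In this frame: cam axis at x = 85 mm, y = 0; two steel stop lugs (14 x 18 mm, tops 44 mm above the bench) at x = 6 to 20, y = +-42 mm; low guide rails beside the carriage at y = +-56 mm.
- cam_axis (a point): The cam's vertical turning axis, at its top face, 40 mm above the bench. The cam is a round plain steel plate, 100 mm across, 22 mm thick, turning about a point 18 mm off its centre: the rim is 68 mm from the axis on the thick side, 32 mm on the thin side (low point). A bolt head 24 mm wide, 5 mm high, marks the axis.
- cam_pin (a point): Middle of the cam's pin, 67.5 mm above the bench: an upright dark steel rod, 16 mm in diameter, on the cam's thick side, 54 mm from the axis, from 40 to 95 mm above the bench. At the cam's low point the pin lies straight forward of the axis (bed +x), away from the carriage. It takes about 4 N at the pin; the cam stays where it is left.
- cam (a joint): Angle of the cam in rad, positive counter-clockwise seen from above. 0: thick side and pin towards the carriage (high point). At +3.14 or -3.14 the thin side (low point) faces the carriage. It turns either way and stops at +-3.3. It starts between -1.3 and 1.3.
- carriage_push (a point): Centre of the carriage's rear push face, 75 mm above the bench: the rear (bed -x) face of an upright green plate 90 mm wide, 10 mm thick, 16 to 96 mm above the bench; starts at bed x = -150, y = 0 mm. Ahead of it: a green block 110 x 100 mm, top 54 mm above the bench, with a narrow steel nose (top 37 mm up) that meets the cam's rim. Behind the plate the bed is bare.
- carriage (a joint): Travel of the carriage along bed +x in m: 0 at the rear (start), 0.036 fully home against the stop lugs. Pushing takes about 3 to 4 N; it stays where left. It reaches home only with the cam at its low point (within about 30 degrees); otherwise its nose runs against the cam's rim.
- stake_mid (a point): Centre (half-way up) of the loose steel mushroom stake, 77 mm tall, about 0.65 kg, its 24 mm square foot standing 30 mm deep in the carriage's socket; domed head 58 mm across, top 101 mm above the bench. It stands 65 mm ahead of the push face and rides with the carriage.
- punch_mid (a point): Bystander: centre (half-way up) of a loose steel doming punch standing on the bench beside the bed, 26 mm in diameter, 76 mm tall.
- cone_mid (a point): Bystander: centre (half-way up) of a loose steel cone mandrel standing on the bench beyond the cam's end of the bed, 64 mm across at the foot, 137 mm tall.
- mallet: Bystander: a loose hammer, 240 mm long, lying on the bench across the carriage end of the bed, about 0.3 m behind the bed's centre; origin under its middle, x axis along its handle towards the head.

How it is judged:
On the way, in this order (a step that is already met when the one before it is completed fails the run):
1. the cam is at its low point (within 25 degrees) while the carriage is still back (less than 12 mm forward) ((value of joint cam above 2.7 rad or value of joint cam below -2.7 rad) and value of joint carriage below 0.012 m), for 0.2 s.
2. the carriage is fully home (within 3 mm), with the cam still at its low point ((value of joint cam above 2.7 rad or value of joint cam below -2.7 rad) and value of joint carriage above 0.033 m), for 0.2 s.
At the end, for the whole second after the job is handed in: The cam is at its low point within 25 degrees, the carriage is within 3 mm of fully home and at rest, the stake is upright and seated in its socket, and the punch, cone and hammer are within 30 mm of where they began (all of step 2 and velocity of joint carriage between -0.01 and 0.01 m/s and z of stake_mid in the frame of bed below 0.07 m and angle between stake_mid's own z axis and vertical below 0.2 rad and distance of each of punch_mid, cone_mid, mallet from where it was at the start of the episode below 0.03 m); the robot touches nothing.
It fails at once if the carriage is pushed on (12 mm or more) while the cam is not at its low point (value of joint cam between -2.5 and 2.5 rad and value of joint carriage above 0.012 m).
It fails at once if the stake is lifted (more than 12 mm) or tipped (more than 20 degrees) (z of stake_mid in the frame of bed above 0.075 m or angle between stake_mid's own z axis and vertical above 0.35 rad).
It fails at once if a bystanding tool is moved more than 30 mm, lifted or knocked over (distance of any of punch_mid, cone_mid, mallet from where it was at the start of the episode above 0.03 m).
It also fails if it takes over 51 s, if anything falls off the work surface, if the arm or the gripper's body presses on something with over 40 N, if the wrist force passes 120 N, or if a joint passes its speed limit or range.

ROBOT

A 6-joint arm with a two-finger parallel gripper is mounted at the origin on the work surface. World frame = base frame: x ahead of the robot, y to its left, z up, the work surface at z = 0. Lengths are in m, angles in rad, forces in N, time in s.
With the tool pointing down it reaches from about 0.375 to 0.9 m from the base axis. Payload 3.1 kg.
Tool frame: the origin (TCP) lies between the finger pads; the fingertips stand 11 mm ahead of it and the grasp point (between the pads) lies 8 mm behind it; z points along the fingers, y is the line along which they close (so a half turn about z gives the same grasp; the last joint's range is limited). The gripper opens to 87 mm and grips with 3 to 60 N. Pads are 19 mm wide; open, the fingers measure 117 mm over their backs; the gripper's body (75 mm by 190 mm) begins 51 mm behind the grasp point.
Start: joints at [-1.341, 0.527, 1.433, -0, 1.181, -0.178], TCP at [0.248, -0.574, 0.234] pointing down, gripper open.
Joint ranges: [-3.08, 3.08], [-0.75, 2.2], [0.22, 2.44], [-1.43, 4.57], [0, 2.65], [-2.85, 2.85]. Speed limits (rad/s): [2.79, 2.79, 3.14, 3.14, 3.14, 3.14].

INTERFACE

Orientations are given as a unit quaternion [x, y, z, w].
In Python, from rig import robot gives the robot as it stands.
- The arm moves only by the tool move_arm, never from a script. Its argument "moves" is text: rows parted by semicolons, each of 7 numbers parted by spaces: the shift along the tool's x, y, z in units of 100 mm (1.0 is 100 mm), then the turn, a rotation vector about the tool's x, y, z in units of 90 degrees (1.0 is 90 degrees), then the opening, from 0 (shut) to 1 (fully open). A call has 1 to 12 rows; each row is the pose to reach, as a shift and turn from the pose commanded when the call began, along the tool's axes at that moment; what a row does not reach only later rows make up. A row lasts 1/10 s, in which the tool goes at most 50 mm and 8.59 degrees, less where a joint would pass 70% of its speed; a pose out of reach is approached as far as the arm can. A call with a number of a shift or a turn outside -1 to 1 is refused whole. A call with a gripper value outside its range is refused whole. The fingers move at their own pace and stop on an object; "squeeze" is the grip in N (left out, the last holds). Time passes only in rows, so rows that repeat a pose let the fingers close. It gives the time, the measured TCP pose, the force, the opening and the grip force at its end, in the units of the state.
- robot.get_obs(): the state, without advancing time (a new reading comes with each control period).
- robot.camera(name): name is "side" or "top"; returns a dict with "image" (384x512x3 uint8, red, green, blue), "intrinsics" (3x3 intrinsics, pixels), "extrinsics" (4x4, takes a point from world to camera coordinates). Camera axes: x right, y up, looking along -z (the intrinsics and any distortion apply to the point x, -y, -z); pixel columns grow to the right and rows downward; lengths in m; the calibration is good to about 2 mm. A picture is of the moment at which its call begins. There is no depth.
- robot.hand_in(): hands the job in; it is judged then, once.
The state is a dict: "time": time; "q": joint angles; "joint_velocities": joint speeds; "joint_torque": joint torques, N m; "position": TCP position; "tool_rot": TCP orientation; "ft_force": force on the tool from outside, world axes, zero at the start; "moment": the same for the moment, N m; "grip_width": finger opening in m; "grip_force": force on a finger pad.
Only numpy, scipy, OpenCV 4.12 (cv2) and the standard library are available. Lean on these libraries where they do the work, as an engineer would, in place of code of your own. Each camera call takes 0.05 s, during which the arm holds its last target. There are 200 camera calls.

## Working session

There is one attempt and no reset: what is moved stays moved. The work goes in short steps, Python scripts to look and compute and a tool call to move; the robot and the scene stay as the last step left them, time stands still between calls to the robot, and variables do not carry over. Pictures are saved under pics/ and viewed, at most 10 in all, crops included, and the job is handed in when it is done.

Besides the shell and the picture viewer there is one more tool, called after "Emit:" as a command line: name --argument value ..., lists and objects as JSON in quotes. move_arm: Moves the arm, as the interface text tells. Shifts and turns lie within -1 to 1; 1 stands for 100 mm of shift or 90 degrees of turn. Its arguments: {"type":"object","properties":{"moves":{"type":"string"},"squeeze":{"type":"number"}},"required":["moves"]}

```bash
mkdir -p pics; cat > h.py <<'E'
from rig import robot
import numpy as np, cv2
def snap(name,out):
    c=robot.camera(name); cv2.imwrite(out,c["image"][:,:,::-1]); np.savez(name+'.npz',K=c["intrinsics"],E=c["extrinsics"]); return c
def ray(cam,u,v,z):
    c=np.load(cam+'.npz');K,E=c['K'],c['E']
    d=np.linalg.inv(K)@[u,v,1.]; d=np.array([d[0],-d[1],-d[2]])
    R,t=E[:3,:3],E[:3,3]; o=-R.T@t; w=R.T@d
    return o+w*(z-o[2])/w[2]
def proj(cam,p):
    c=np.load(cam+'.npz');K,E=c['K'],c['E']
    q=E[:3,:3]@np.array(p)+E[:3,3]; q=K@[q[0],-q[1],-q[2]]; return q[:2]/q[2]
E
python3 - <<'E'
from h import *
a=snap('top','pics/top1.png');b=snap('side','pics/side1.png')
print(a["intrinsics"],a["extrinsics"],b["extrinsics"],[k for k in a])
o=robot.get_obs();print(o['position'],o['tool_rot'],o['time'])
E
```

```text
[[354.54094461   0.         259.60430138]
 [  0.         354.54094461 190.01601015]
 [  0.           0.           1.        ]] [[-0.00792263 -0.99975679  0.02058145  0.01453103]
 [ 0.99415642 -0.00565902  0.10780071 -0.6045429 ]
 [-0.10765802  0.02131525  0.99395946 -0.9705378 ]
 [ 0.          0.          0.          1.        ]] [[-0.82075828 -0.57117739 -0.01059363  0.50860022]
 [ 0.40768276 -0.59861207  0.68953489 -0.29179131]
 [-0.40018821  0.56162263  0.72417499 -0.70434408]
 [ 0.          0.          0.          1.        ]] ['image', 'intrinsics', 'extrinsics']
[ 0.24776042 -0.57307918  0.23264113] [ 9.79282012e-01  2.02498703e-01 -2.58931997e-05 -1.00755339e-03] 0.1
```

View pics/top1.png

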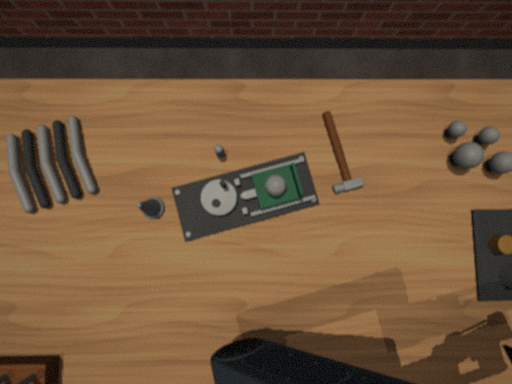

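View pics/side1.png

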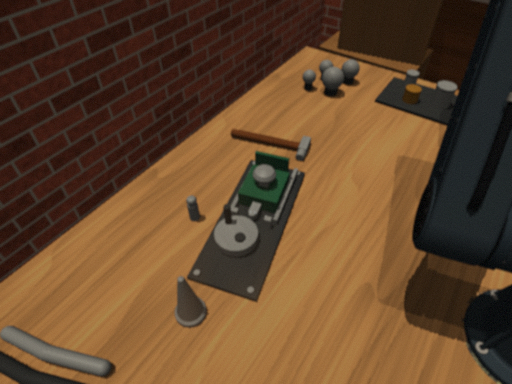

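The top view shows the bed with corners near (174,189), (304,153), (318,203) and (187,240). The cam is near (218,197) and the stake near (276,186). I'll zoom in for accuracy.

```bash
python3 - <<'E'
from h import *
a=cv2.imread('pics/top1.png')[130:250,130:370]
cv2.imwrite('pics/t1.png',cv2.convertScaleAbs(cv2.resize(a,(780,390),interpolation=cv2.INTER_CUBIC),alpha=1.6))
b=cv2.imread('pics/side1.png')[120:340,150:350]
cv2.imwrite('pics/s1.png',cv2.convertScaleAbs(cv2.resize(b,(540,594),interpolation=cv2.INTER_CUBIC),alpha=1.6))
E
```

```text
(no output)
```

View pics/t1.png

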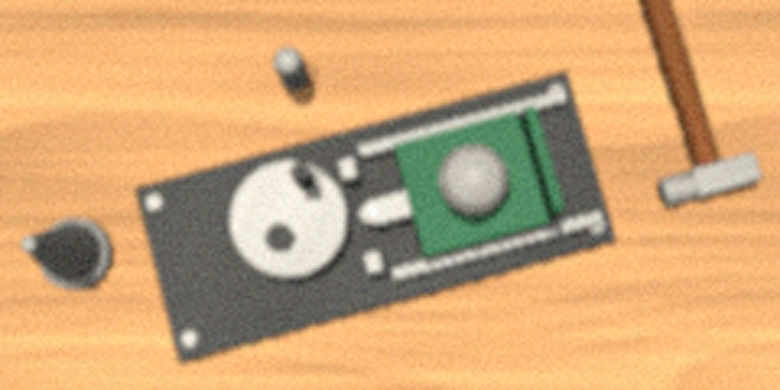

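View pics/s1.png

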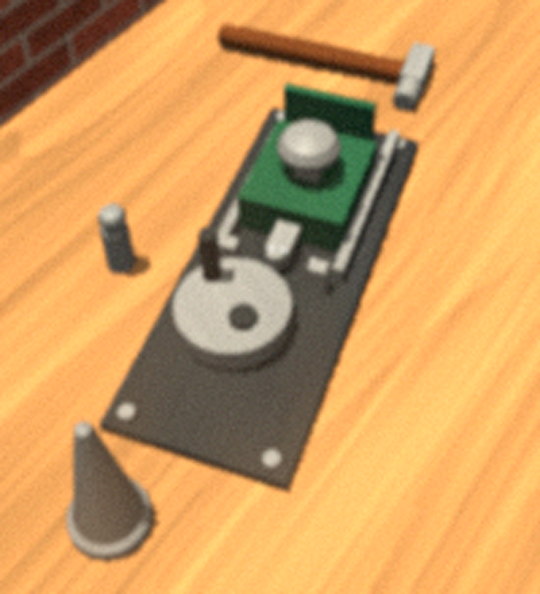

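The crops show the bed corners, the pin on the cam's upper right (top at crop (300,170)), the bolt at (280,237) and the disc centre at about (289,218). The pin is on the far side from the robot, with the punch beyond it.

```bash
python3 - <<'E'
from h import *
from scipy.optimize import least_squares as ls
def W(u,v,z): return ray('top',130+(u+.5)/3.25-.5,130+(v+.5)/3.25-.5,z)[:2]
def S(u,v,z): return ray('side',150+(u+.5)/2.7-.5,120+(v+.5)/2.7-.5,z)[:2]
B=np.array([[.2,-.08],[-.2,-.08],[-.2,.08],[.2,.08]])
T=[W(138,187,.012),W(566,72,.012),W(613,241,.012),W(181,361,.012)]
T2=[W(*p,.012) for p in[]]
R=lambda a:np.array([[np.cos(a),-np.sin(a)],[np.sin(a),np.cos(a)]])
f=lambda p:((R(p[2])@B.T).T+p[:2]-T).ravel()
r=ls(f,[.5,.1,1.5]);p=r.x;print('bed',p,np.degrees(p[2]),f(p))
tob=lambda w:R(p[2]).T@(w-p[:2])
np.save('bed.npy',p)
for n,w in dict(bolt=W(280,237,.045),disc=W(289,218,.04),pintop=W(301,170,.095),pinbase=W(316,193,.04),punchtop=W(289,58,.076),conetip=W(30,244,.137),stake=W(474,180,.09),platetopmid=W(545,158,.096),
 Sbolt=S(243,316,.045),Spintop=S(207,234,.095),Spunch=S(112,214,.076),Scone=S(83,430,.137),hamhead=W(710,180,.02),Sbedcorner=S(290,489,.012),Sbedc2=S(103,427,.012)).items(): print(n,w.round(4),tob(w).round(4))
print(robot.get_obs()['q'])
E
```

```text
bed [0.59115729 0.05087088 1.83145932] 104.93488932623036 [ 0.00046021  0.00322024  0.00130867 -0.00132593 -0.0004605  -0.00398719
 -0.00130838  0.00209288]
bolt [0.5689 0.1326] [0.0847 0.0005]
disc [0.5856 0.1254] [ 0.0735 -0.0138]
pintop [0.6199 0.1106] [ 0.0503 -0.0432]
pinbase [0.6071 0.1023] [ 0.0456 -0.0287]
punchtop [0.7175 0.1226] [ 0.0368 -0.1406]
conetip [0.558  0.3153] [ 0.264  -0.0361]
stake [ 0.6115 -0.031 ] [-0.0843  0.0014]
platetopmid [ 0.6287 -0.0891] [-0.1449 -0.0002]
Sbolt [0.5707 0.1309] [ 0.0826 -0.0009]
Spintop [0.6212 0.1092] [ 0.0486 -0.044 ]
Spunch [0.7146 0.1252] [ 0.04   -0.1384]
Scone [0.5592 0.3156] [ 0.2641 -0.0373]
hamhead [ 0.619  -0.2453] [-0.2933  0.0495]
Sbedcorner [0.461  0.2216] [0.1985 0.0817]
Sbedc2 [0.6136 0.2624] [ 0.1986 -0.0762]
[-1.34146852e+00  5.28403195e-01  1.43380534e+00 -5.98202869e-07
  1.18139989e+00 -1.78489810e-01]
```

Emit:
move_arm --moves "0.3 -0.24 0 0 0 0 0.45;0.65 -0.5 0 0 0 0 0.45;1 -0.78 0 0 0 0 0.45;1 -0.78 0 0 0 0 0.45"

```text
time: 0.5
position: [0.3102, -0.4561, 0.2328]
tool_rot: [0.979, 0.205, 0.0, -0.003]
ft_force: [-0.3, 0.4, 0.2]
grip_width: 0.0631
grip_force: 0.0
```

Emit:
move_arm --moves "0.3 -0.24 0 0 0 0 0.45;0.65 -0.5 0 0 0 0 0.45;1 -0.78 0 0 0 0 0.45;1 -0.78 0 0 0 0 0.45"

```text
time: 0.9
position: [0.3705, -0.3463, 0.2331]
tool_rot: [0.979, 0.205, -0.0, -0.002]
ft_force: [-0.2, -0.7, -0.7]
grip_width: 0.0403
grip_force: 0.0
```

Emit:
move_arm --moves "0.3 -0.24 0 0 0 0 0.45;0.65 -0.5 0 0 0 0 0.45;1 -0.78 0 0 0 0 0.45;1 -0.78 0 0 0 0 0.45"

```text
time: 1.3
position: [0.4315, -0.2364, 0.2333]
tool_rot: [0.979, 0.205, 0.0, -0.001]
ft_force: [-1.2, -0.5, 0.3]
grip_width: 0.039
grip_force: 0.0
```

Emit:
move_arm --moves "0.3 -0.24 0 0 0 0 0.45;0.65 -0.5 0 0 0 0 0.45;1 -0.78 0 0 0 0 0.45;1 -0.78 0 0 0 0 0.45"

```text
time: 1.7
position: [0.4931, -0.1262, 0.2335]
tool_rot: [0.979, 0.205, 0.001, -0.0]
ft_force: [-1.1, -0.7, -0.1]
grip_width: 0.0394
grip_force: 0.0
```

Emit:
move_arm --moves "0.3 -0.24 0 0 0 0 0.45;0.65 -0.5 0 0 0 0 0.45;1 -0.78 0 0 0 0 0.45;1 -0.78 0 0 0 0 0.45"

```text
time: 2.1
position: [0.5547, -0.0155, 0.2335]
tool_rot: [0.979, 0.205, 0.001, 0.0]
ft_force: [-0.5, 0.1, -0.5]
grip_width: 0.0391
grip_force: 0.0
```

```bash
cat >> h.py <<'E'
from scipy.spatial.transform import Rotation as Ro
P=np.load('bed.npy')
def b2w(x,y): c,s=np.cos(P[2]),np.sin(P[2]); return np.array([P[0]+c*x-s*y,P[1]+s*x+c*y])
def plan(targets):
    """targets: (x,y,z,yaw of tool y in deg), prints rows in move units"""
    o=robot.get_obs(); R0=Ro.from_quat(o['tool_rot']); 
    print('t',o['time'].__round__(2),'pos',o['position'].round(4),'yaw',np.degrees(np.arctan2(*R0.as_matrix()[[1,0],1])).round(2),'F',o['ft_force'].round(1),'w',o['grip_width'])
    for x,y,z,a in targets:
        a=np.radians(a);Y=np.array([np.cos(a),np.sin(a),0]);Z=np.array([0,0,-1.]);R=np.c_[np.cross(Y,Z),Y,Z]
        d=R0.inv().apply(np.array([x,y,z])-o['position'])/.1; r=(R0.inv()*Ro.from_matrix(R)).as_rotvec()/(np.pi/2)
        print(*d.round(2),*r.round(2))
E
python3 - <<'E'
from h import *
print(b2w(.085,0))
plan([(.6205,.110,.2,-66.6),(.6205,.110,.2,-114),(.6205,.110,.078,-114)])
E
```

```text
[0.56925099 0.13299952]
t 2.1 pos [ 0.5547 -0.0155  0.2335] yaw -66.4 F [-0.5  0.1 -0.5] w 0.0390507564316615
1.1 -0.89 0.34 0.0 -0.0 0.0
1.1 -0.89 0.34 -0.0 -0.0 0.53
1.1 -0.89 1.56 -0.0 -0.0 0.53
```

Emit:
move_arm --moves "0.3 -0.25 0 0 0 0.09 0.45;0.6 -0.5 0.1 0 0 0.18 0.45;0.9 -0.75 0.2 0 0 0.27 0.45;1 -0.89 0.3 0 0 0.36 0.45;1 -0.89 0.34 0 0 0.45 0.45;1 -0.89 0.34 0 0 0.53 0.45;1 -0.89 0.34 0 0 0.53 0.45;1 -0.89 0.34 0 0 0.53 0.45"

```text
time: 2.9
position: [0.6091, 0.102, 0.1994]
tool_rot: [0.978, -0.21, 0.0, 0.0]
ft_force: [0.2, -0.5, 0.1]
grip_width: 0.0391
grip_force: 0.0
```

```bash
python3 - <<'E'
from h import *
plan([(.6205,.110,.2,-114),(.6205,.110,.13,-114),(.6205,.110,.078,-114)])
snap('side','pics/s2.png'); b=cv2.imread('pics/s2.png')[120:340,150:350]
cv2.imwrite('pics/s2c.png',cv2.convertScaleAbs(cv2.resize(b,(540,594),interpolation=cv2.INTER_CUBIC),alpha=1.6))
E
```

```text
t 2.9 pos [0.6091 0.102  0.1994] yaw -114.27 F [ 0.2 -0.5  0.1] w 0.03907587277089623
0.07 -0.12 -0.01 0.0 -0.0 -0.0
0.07 -0.12 0.69 0.0 -0.0 -0.0
0.07 -0.12 1.21 0.0 -0.0 -0.0
```

View pics/s2c.png

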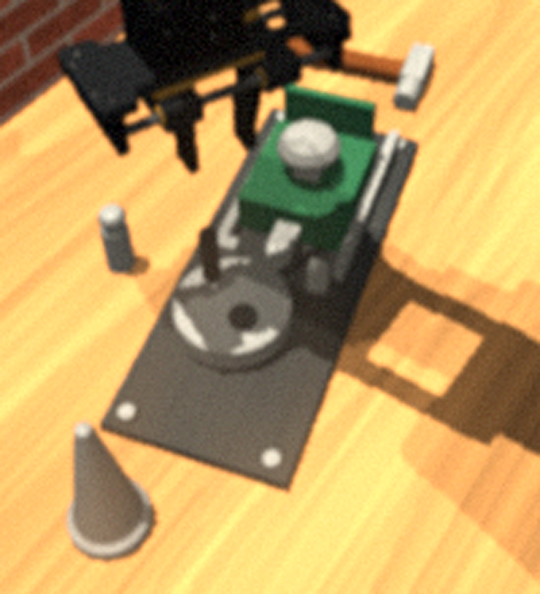

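The fingers hang clear above the pin, one on either side of it. Nothing is in the way, so I'll descend.

Emit:
move_arm --moves "0.07 -0.12 0.2 0 0 0 0.45;0.07 -0.12 0.5 0 0 0 0.45;0.07 -0.12 0.75 0 0 0 0.45;0.07 -0.12 0.9 0 0 0 0.45;0.07 -0.12 1 0 0 0 0.45;0.07 -0.12 1 0 0 0 0.45"

```text
time: 3.55
position: [0.6195, 0.1116, 0.0985]
tool_rot: [0.978, -0.211, -0.001, 0.0]
ft_force: [0.2, -0.2, 0.9]
grip_width: 0.0395
grip_force: 0.0
```

Emit:
move_arm --moves "0 0 0.1 0 0 0 0.45;0 0 0.22 0 0 0 0.45;0 0 0.22 0 0 0 0.45"

```text
time: 3.85
position: [0.619, 0.112, 0.0762]
tool_rot: [0.978, -0.211, -0.001, 0.0]
ft_force: [0.1, 0.5, -0.8]
grip_width: 0.039
grip_force: 0.0
```

```bash
python3 - <<'E'
from h import *
plan([(.6205,.110,.078,-114)])
for k in ('side','top'):
    print(proj(k,robot.get_obs()['position']) if snap(k,f'pics/{k}3.png') else 0)
b=cv2.imread('pics/side3.png')[150:270,170:310]
c=cv2.imread('pics/top3.png')[130:250,170:310]
cv2.imwrite('pics/c3.png',cv2.convertScaleAbs(cv2.resize(np.hstack([b,c]),(784,336),interpolation=cv2.INTER_CUBIC),alpha=1.8))
E
```

```text
t 3.85 pos [0.619  0.112  0.0762] yaw -114.33 F [ 0.1  0.5 -0.8] w 0.03904508662616271
0.02 0.01 -0.02 0.0 0.0 -0.0
[226.74103587 212.76566548]
[222.29473309 182.8354538 ]
```

View pics/c3.png

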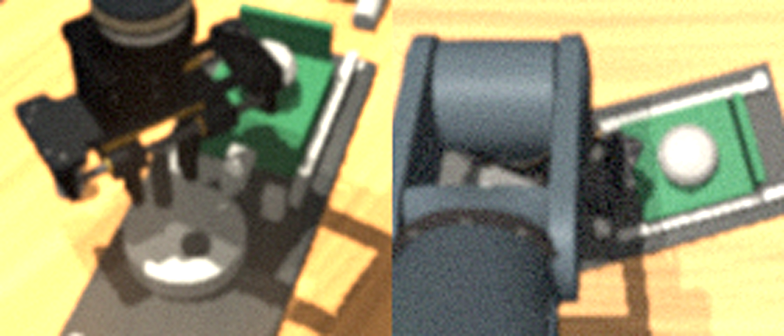

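The pin stands between the two fingers. I'll narrow the cage and lead the pin round.

```bash
python3 - <<'E'
from h import *
A=np.array([.5695,.1325])
T=[]
for a in np.linspace(-23.3,107,20)[1:]:
    r=np.radians(a); T.append((*(A+.054*np.array([np.cos(r),np.sin(r)])),.076,a-90))
plan(T[:11])
E
```

```text
t 3.95 pos [0.6199 0.1121 0.0773] yaw -114.32 F [ 0.  -0.8  1.1] w 0.038908212441057334
-0.01 -0.05 0.01 0.0 0.0 -0.09
-0.02 -0.12 0.01 0.0 0.0 -0.16
-0.04 -0.18 0.01 0.0 0.0 -0.24
-0.07 -0.24 0.01 0.0 0.0 -0.32
-0.1 -0.29 0.01 0.0 0.0 -0.39
-0.14 -0.34 0.01 0.0 0.0 -0.47
-0.19 -0.39 0.01 0.0 0.0 -0.54
-0.24 -0.43 0.01 -0.0 0.0 -0.62
-0.3 -0.46 0.01 -0.0 0.0 -0.7
-0.35 -0.48 0.01 -0.0 0.0 -0.77
-0.42 -0.5 0.01 -0.0 0.0 -0.85
```

Emit:
move_arm --moves "0 0 0 0 0 0 0.25;0 0 0 0 0 0 0.25;-0.01 -0.05 0 0 0 -0.08 0.25;-0.02 -0.12 0 0 0 -0.16 0.25;-0.04 -0.18 0 0 0 -0.24 0.25;-0.07 -0.24 0 0 0 -0.32 0.25;-0.1 -0.29 0 0 0 -0.39 0.25;-0.14 -0.34 0 0 0 -0.47 0.25;-0.19 -0.39 0 0 0 -0.54 0.25;-0.24 -0.43 0 0 0 -0.62 0.25;-0.3 -0.46 0 0 0 -0.7 0.25;-0.3 -0.46 0 0 0 -0.7 0.25"

```text
time: 5.15
position: [0.6117, 0.1662, 0.078]
tool_rot: [0.944, 0.331, 0.0, 0.0]
ft_force: [0.6, -0.8, -0.5]
grip_width: 0.0216
grip_force: 0.4
```

```bash
python3 - <<'E'
from h import *
A=np.array([.5695,.1325])
T=[]
for a in np.linspace(-23.3,107,20)[10:]:
    r=np.radians(a); T.append((*(A+.054*np.array([np.cos(r),np.sin(r)])),.076,a-90))
plan(T)
E
```

```text
t 5.15 pos [0.6117 0.1662 0.078 ] yaw -51.31 F [ 0.6 -0.8 -0.5] w 0.021627790155231162
-0.0 -0.06 0.02 0.0 -0.0 -0.07
-0.01 -0.13 0.02 0.0 -0.0 -0.15
-0.03 -0.19 0.02 0.0 -0.0 -0.23
-0.06 -0.25 0.02 0.0 -0.0 -0.3
-0.09 -0.3 0.02 0.0 0.0 -0.38
-0.13 -0.35 0.02 0.0 0.0 -0.45
-0.18 -0.4 0.02 0.0 0.0 -0.53
-0.23 -0.44 0.02 0.0 0.0 -0.61
-0.28 -0.48 0.02 0.0 0.0 -0.68
-0.34 -0.5 0.02 0.0 0.0 -0.76
```

Emit:
move_arm --moves "0 -0.06 0 0 0 -0.07 0.25;-0.01 -0.13 0 0 0 -0.15 0.25;-0.03 -0.19 0 0 0 -0.23 0.25;-0.06 -0.25 0 0 0 -0.3 0.25;-0.09 -0.3 0 0 0 -0.38 0.25;-0.13 -0.35 0 0 0 -0.45 0.25;-0.18 -0.4 0 0 0 -0.53 0.25;-0.23 -0.44 0 0 0 -0.61 0.25;-0.28 -0.48 0 0 0 -0.68 0.25;-0.34 -0.5 0 0 0 -0.76 0.25;-0.34 -0.5 0 0 0 -0.76 0.25"

```text
time: 6.25
position: [0.5553, 0.1845, 0.0784]
tool_rot: [0.596, 0.803, 0.002, 0.001]
ft_force: [2.1, 2.5, 0.8]
grip_width: 0.0218
grip_force: 1.1
```

Emit:
move_arm --moves "0 0 0 0 0 0 0.45;0 0 0 0 0 0 0.45;0 0 -0.2 0 0 0 0.45;0 0 -0.5 0 0 0 0.45;0 0 -0.8 0 0 0 0.45;0 0 -0.8 0 0 0 0.45"

```text
time: 6.85
position: [0.5562, 0.1845, 0.1613]
tool_rot: [0.595, 0.804, 0.003, 0.003]
ft_force: [0.0, 0.0, 0.4]
grip_width: 0.0391
grip_force: 0.0
```

```bash
python3 - <<'E'
from h import *
for k in ('side','top'): snap(k,f'pics/{k}4.png')
# target: behind plate, bed x=-0.185
print(b2w(-.185,0),b2w(-.12,0)); plan([(*b2w(-.185,0),.158,15)])
b=cv2.imread('pics/side4.png')[140:300,170:310]
c=cv2.imread('pics/top4.png')[130:290,170:320]
cv2.imwrite('pics/c4.png',cv2.convertScaleAbs(cv2.resize(np.hstack([b,c]),None,fx=2.7,fy=2.7,interpolation=cv2.INTER_CUBIC),alpha=1.8))
E
```

```text
[ 0.63883572 -0.1278797 ] [ 0.62208384 -0.06507544]
t 6.95 pos [0.5537 0.1841 0.1579] yaw 17.0 F [ 0.5 -0.8 -1.5] w 0.03892435413354328
-3.23 -0.1 -0.0 0.0 0.0 0.02
```

View pics/c4.png

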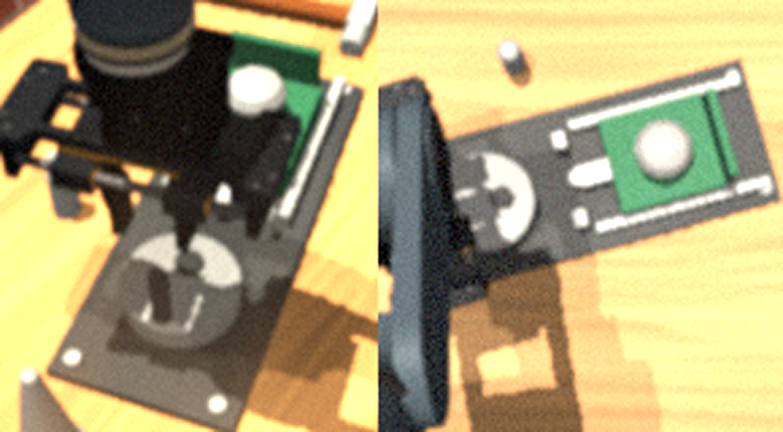

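The pin now lies forward of the axis and the thin side faces the nose. I'll cross to behind the plate, close the fingers and then check the cam with the view clear.

Emit:
move_arm --moves "-0.3 0 -0.1 0 0 0 0;-0.65 -0.02 -0.2 0 0 0 0;-1 -0.03 -0.2 0 0 0 0"

```text
time: 7.25
position: [0.5799, 0.087, 0.177]
tool_rot: [0.594, 0.804, -0.0, -0.001]
ft_force: [-0.0, 0.5, -0.0]
grip_width: 0.0225
grip_force: 0.0
```

Emit:
move_arm --moves "-0.35 0 0 0 0 0 0;-0.7 -0.02 0 0 0 0 0;-1 -0.03 0 0 0 0 0"

```text
time: 7.55
position: [0.6057, -0.0105, 0.1755]
tool_rot: [0.595, 0.804, -0.001, -0.002]
ft_force: [0.1, -0.7, -0.5]
grip_width: 0.0025
grip_force: 0.0
```

Emit:
move_arm --moves "-0.35 0 0 0 0 0 0;-0.7 -0.02 0 0 0 0 0;-1 -0.03 0 0 0 0 0;-1 -0.03 0 0 0 0 0;-1 -0.03 0 0 0 0 0"

```text
time: 8.05
position: [0.632, -0.1054, 0.1755]
tool_rot: [0.595, 0.804, -0.0, -0.002]
ft_force: [0.4, 0.3, -0.7]
grip_width: 0.0006
grip_force: 0.0
```

```bash
python3 - <<'E'
from h import *
for k in ('side','top'): snap(k,f'pics/{k}5.png')
plan([(*b2w(-.185,0),.17,15),(*b2w(-.185,0),.077,15),(*b2w(-.16,0),.077,15),(*b2w(-.123,0),.077,15)])
b=cv2.imread('pics/side5.png')[120:280,170:310]
c=cv2.imread('pics/top5.png')[130:290,170:320]
for a in (150,165,180,195,210):
    r=np.radians(a); w=b2w(.085-.054*np.cos(r),-.054*np.sin(r)); print(a,proj('side',(*w,.095))-[170,120],proj('top',(*w,.095))-[170,130])
cv2.imwrite('pics/c5.png',cv2.convertScaleAbs(cv2.resize(np.hstack([b,c]),None,fx=2.7,fy=2.7,interpolation=cv2.INTER_CUBIC),alpha=1.8))
E
```

```text
t 8.15 pos [ 0.632  -0.104   0.1762] yaw 17.08 F [0.6 1.  0.9] w 0.0007691975884526808
-0.25 -0.0 0.06 -0.0 -0.0 0.02
-0.25 -0.0 0.99 -0.0 -0.0 0.02
-0.0 0.01 0.99 -0.0 -0.0 0.02
0.37 0.02 0.99 -0.0 -0.0 0.02
150 [ 48.21089009 117.11260421] [23.91346018 65.88289045]
165 [ 52.96170473 120.85247918] [23.14209881 71.17337961]
180 [ 58.90483988 123.42626548] [23.77346143 76.47368122]
195 [ 65.60143853 124.61391848] [25.7706461  81.41966341]
210 [ 72.53562644 124.31095202] [29.00142303 85.66868216]
```

View pics/c5.png

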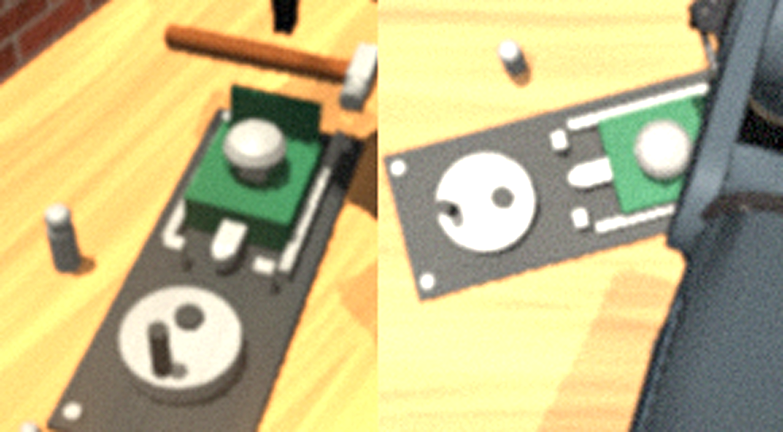

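The pin top is at about (58,120) in the side crop, so the cam is at roughly 178°. Next I'll go down behind the plate and push.

Emit:
move_arm --moves "-0.25 0 0 0 0 0.02 0;-0.25 0 0 0 0 0.02 0;-0.25 0 0.3 0 0 0.02 0;-0.25 0 0.6 0 0 0.02 0;-0.25 0 0.9 0 0 0.02 0;-0.25 0 0.99 0 0 0.02 0;-0.25 0 0.99 0 0 0.02 0;-0.15 0.01 0.99 0 0 0.02 0;-0.05 0.01 0.99 0 0 0.02 0;0 0.01 0.99 0 0 0.02 0;0 0.01 0.99 0 0 0.02 0"

```text
time: 9.25
position: [0.6346, -0.1041, 0.0799]
tool_rot: [0.606, 0.795, 0.0, 0.001]
ft_force: [-0.1, 0.7, -1.0]
grip_width: 0.0002
grip_force: 0.0
```

```bash
python3 - <<'E'
from h import *
plan([(*b2w(-.16,0),.077,15),(*b2w(-.123,0),.077,15)])
E
```

```text
t 9.25 pos [ 0.6346 -0.1041  0.0799] yaw 15.33 F [-0.1  0.7 -1. ] w 0.00015946423920733363
0.01 -0.02 0.03 0.0 0.0 0.0
0.38 -0.02 0.03 0.0 0.0 0.0
```

Push slowly, with a force check between calls.

Emit:
move_arm --moves "0.04 -0.02 0 0 0 0 0;0.08 -0.02 0 0 0 0 0;0.12 -0.02 0 0 0 0 0;0.16 -0.02 0 0 0 0 0;0.2 -0.02 0 0 0 0 0;0.2 -0.02 0 0 0 0 0"

```text
time: 9.85
position: [0.6261, -0.0852, 0.0782]
tool_rot: [0.607, 0.795, -0.0, -0.001]
ft_force: [1.0, -1.2, -0.1]
grip_width: 0.0003
grip_force: 0.7
```

Emit:
move_arm --moves "0.03 0 0 0 0 0 0;0.06 0 0 0 0 0 0;0.09 0 0 0 0 0 0;0.12 0 0 0 0 0 0;0.14 0 0 0 0 0 0;0.14 0 0 0 0 0 0"

```text
time: 10.45
position: [0.6225, -0.0722, 0.0782]
tool_rot: [0.607, 0.795, -0.0, -0.001]
ft_force: [-1.2, -0.6, 0.3]
grip_width: 0.0006
grip_force: 0.9
```

```bash
python3 - <<'E'
from h import *
plan([(*b2w(-.1235,0),.077,15)])
E
```

```text
t 10.45 pos [ 0.6225 -0.0722  0.0782] yaw 15.28 F [-1.2 -0.6  0.3] w 0.0005789232288330277
0.03 0.01 0.01 -0.0 -0.0 0.0
```

Emit:
move_arm --moves "0.02 0 0 0 0 0 0;0.04 0 0 0 0 0 0;0.04 0 0 0 0 0 0"

```text
time: 10.75
position: [0.6226, -0.072, 0.0784]
tool_rot: [0.606, 0.795, -0.002, 0.002]
ft_force: [-0.7, -11.2, -1.7]
grip_width: 0.0005
grip_force: 5.4
```

Emit:
move_arm --moves "0.02 0 0 0 0 0 0;0.03 0 0 0 0 0 0;0.03 0 0 0 0 0 0"

```text
time: 11.05
position: [0.6226, -0.072, 0.0784]
tool_rot: [0.606, 0.795, -0.003, 0.004]
ft_force: [0.5, -18.8, -2.4]
grip_width: 0.0005
grip_force: 8.8
```

The force rises with no further travel, so the carriage is against the lugs. I'll back off and lift.

Emit:
move_arm --moves "-0.1 0 0 0 0 0 0;-0.3 0 0 0 0 0 0;-0.5 0 0 0 0 0 0;-0.5 0 0 0 0 0 0;-0.5 0 -0.3 0 0 0 0;-0.5 0 -0.6 0 0 0 0;-0.5 0 -1 0 0 0 0;-0.5 0 -1 0 0 0 0"

```text
time: 11.85
position: [0.6384, -0.1151, 0.1846]
tool_rot: [0.607, 0.795, 0.002, 0.005]
ft_force: [1.2, -0.4, 0.1]
grip_width: 0.0005
grip_force: 0.0
```

Emit:
move_arm --moves "-0.3 0 -0.1 0 0 0 0;-0.6 0 -0.2 0 0 0 0;-0.9 0 -0.3 0 0 0 0;-0.9 0 -0.3 0 0 0 0"

```text
time: 12.25
position: [0.6601, -0.2053, 0.2096]
tool_rot: [0.608, 0.794, 0.0, 0.003]
ft_force: [0.2, 0.5, -0.4]
grip_width: 0.0012
grip_force: 0.0
```

Emit:
move_arm --moves "-0.3 0 0 0 0 0 0;-0.6 0 0 0 0 0 0;-0.9 0 0 0 0 0 0;-0.9 0 0 0 0 0 0"

```text
time: 12.65
position: [0.6822, -0.2911, 0.2071]
tool_rot: [0.608, 0.794, -0.0, 0.0]
ft_force: [-0.0, -0.8, 0.1]
grip_width: 0.0005
grip_force: 0.0
```

```bash
python3 - <<'E'
from h import *
for k in ('side','top'): snap(k,f'pics/{k}6.png')
plan([])
b=cv2.imread('pics/side6.png')[120:280,170:310]
c=cv2.imread('pics/top6.png')[130:290,170:320]
for d in (0,.033,.036):print(d,[(proj('side',(*b2w(-.145+d,y),.096))-[170,120])*2.7 for y in(-.045,.045)],(proj('top',(*b2w(-.085+d,0),.09))-[170,130])*2.7+[378,0])
cv2.imwrite('pics/c6.png',cv2.convertScaleAbs(cv2.resize(np.hstack([b,c]),None,fx=2.7,fy=2.7,interpolation=cv2.INTER_CUBIC),alpha=1.8))
E
```

```text
t 12.75 pos [ 0.6814 -0.2872  0.2071] yaw 15.22 F [ 0.1 -0.3 -0.3] w 0.0004053893834657605
0 [array([230.92175593,  86.61249234]), array([322.21658135, 107.52677502])] [663.1373634  147.07736433]
0.033 [array([218.82050504, 108.63035754]), array([311.97550426, 130.56768745])] [631.02668944 155.78904405]
0.036 [array([217.69271499, 110.68233792]), array([311.02051008, 132.71628346])] [628.1021672  156.58247184]
```

View pics/c6.png

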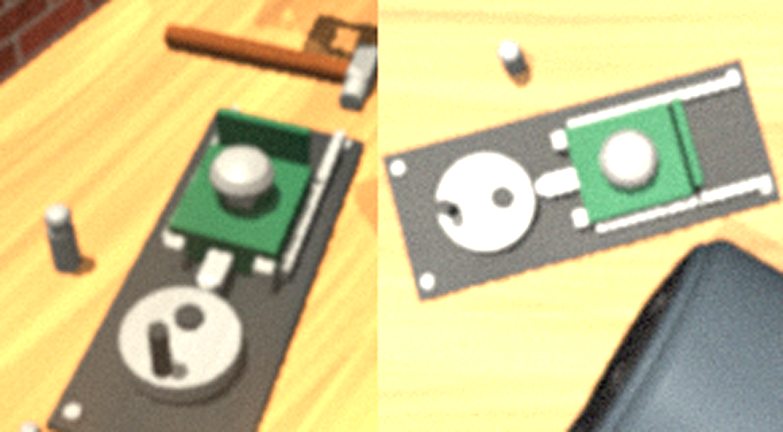

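The block is against both lugs, the stake (628,158) matches the 36 mm prediction, the cam is unchanged and the tools haven't moved.

```bash
python3 -c "
from rig import robot
print(robot.hand_in())"
```

```text
the job is handed in; nothing more can be done
None
```

The job is handed in, though hand-in returned no verdict: the cam is at its low point (about 178°), the carriage is home against both lugs with the stake seated, the tools are where they were, and the hand is drawn away.

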